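Open the vial cabinet and hold the cold box's lid

TASK

Get the cold vials ready to be moved across: first raise the clear sash of the grey vial cabinet by its orange handle all the way up and leave it up. Only then lift the lid of the cold box by its blue handle to 45 degrees and finish while still holding it there by the handle, since it falls shut if let go. Leave the other things on the table where they are.

Things in the scene. Friction and masses are not known exactly. Their poses are not given: they have to be found in the camera images.
- coldbox: Grey open-topped cold box full of purple-capped vials, standing fixed on the table: 200 mm deep (its x), 240 mm wide (its y), 100 mm high without the lid. Origin: centre of its underside. Its x axis points from the handle side (which faces the robot) to the hinge side, z up. It may stand left or right, turned up to 0.25 rad.
- lid_hinge (a point): Middle of the lid's hinge line, which runs along the box's y axis on the top of the far rim: 100 mm in +x of the box's centre and 100 mm above the table. It does not move.
- lid (a joint): Opening angle of the cold box's white lid (200 x 240 x 18 mm, 0.28 to 0.56 kg with handle): 0 is shut (flat), 0.785 is 45 degrees, stop at 1.4. The lid's handle edge swings up and away from the robot. Low hinge friction: it falls shut from any angle when let go.
- lid_handle (a point): Blue D-handle on the lid's front edge, in the lid's plane. Origin: middle of its round bar (14 mm thick, 96 mm clear length, along the box's y), 245 mm from the hinge line and, when shut, 9 mm above it (109 mm above the table); turns with the lid. Between bar and lid edge is a 38 mm gap, so come from above with the gripper partly open. The bar can turn between the fingers.
- cabinet: Grey bench cabinet, white roof, vials inside, clear sash in its front between two aluminium posts; fixed on the table. 200 mm deep (its x), 240 mm wide (its y), roof 160 mm high; posts 220 mm high, 14 mm wide, at its front corners, 103 mm in -x of its centre. Origin: centre of its underside; its -x side (the sash) faces the robot, z up. Stands left or right, turned up to 0.25 rad.
- sash (a joint): Height by which the cabinet's clear sash is raised, straight up: 0 is fully down, 0.09 m fully up (hard stop). It starts between 0 and 0.03. It stays where it is left; raising it takes about 9 N.
- sash_handle (a point): Orange D-handle standing out level from the sash's front. Origin: middle of its round bar (14 mm thick, 96 mm clear length, along the cabinet's y), 153 mm in -x of the cabinet's centre and 152 mm above the table when the sash is down. Axes those of the cabinet. Between bar and sash is a 36 mm gap, open above and below: partly open the gripper. The sash's top is 8 mm above the bar's centre.
- vial_a: Loose glass vial with purple cap, 22 mm thick, 45 mm high, standing on the table in front of the cold box. Origin: centre of its underside. Leave alone.
- vial_b: Loose vial like vial_a, also in front of the cold box. Leave alone.
- goggles: Loose green safety goggles, 166 mm wide, 63 mm high, on the table in front of the cabinet. Origin: centre of the underside. Leave alone.
- logger: Loose white temperature logger, 55 x 90 x 22 mm, lying on the cabinet's roof. Origin: centre of its underside. Leave alone.
- jar: Amber jar with white cap, 60 mm thick, 80 mm high, standing on the right of the table. Origin: centre of its underside. Leave alone.
- sanitiser: Bottle with blue cap, 64 mm thick, 170 mm high, standing on the left of the table. Origin: centre of its underside. Leave alone.

How it is judged:
On the way, in this order (a step that is already met when the one before it is completed fails the run):
1. the sash is all the way up (within 10 mm) with the lid still shut (value of joint sash above 0.08 m and value of joint lid below 0.1 rad), for 0.2 s.
2. the lid is held by its handle at 45 degrees (6 degrees either way), the sash still up (value of joint lid between 0.68 and 0.89 rad and (contact force between the fingers and lid_c1 above 0.5 N or contact force between the fingers and lid_c2 above 0.5 N or contact force between the fingers and lid_c3 above 0.5 N) and value of joint sash above 0.08 m), for 0.3 s.
At the end, for the whole second after the job is handed in: The lid stands at 45 degrees, 6 degrees either way, with the gripper's fingers on its handle (over 0.5 N), the sash is up to within 10 mm of its upper stop, and the loose things still stand upright where they were (all of step 2 and angle between each of vial_a, vial_b, goggles, logger, jar, sanitiser's own z axis and vertical below 0.2 rad); the arm keeps its last pose, push and grip.
It fails at once if a loose bystander is shifted by more than 30 mm (distance of any of vial_a, vial_b, goggles, logger, jar, sanitiser from where it was at the start of the episode above 0.03 m).
It fails at once if the lid is opened while the sash is not yet up (value of joint lid above 0.15 rad and value of joint sash below 0.075 m).
It also fails if it takes over 53 s, if anything falls off the work surface, if the arm or the gripper's body presses on something with over 40 N, if the wrist force passes 120 N, or if a joint passes its speed limit or range.

ROBOT

A 6-joint arm with a two-finger parallel gripper is mounted at the origin on the work surface. World frame = base frame: x ahead of the robot, y to its left, z up, the work surface at z = 0. Lengths are in m, angles in rad, forces in N, time in s.
With the tool pointing down it reaches from about 0.35 to 0.775 m from the base axis. Payload 7.3 kg.
Tool frame: the origin (TCP) lies midway between the tips of the shut fingers; the grasp point (between the pads) lies 19 mm behind it (robot.tcp_to_grasp is the distance from the TCP to the grasp point, in m); z points along the fingers, y is the direction in which the jaws open and shut (so a half turn about z gives the same grasp; the last joint's range is limited). The gripper opens to 92 mm and grips with 3 to 60 N. Pads are 19 mm wide; open, the fingers measure 130 mm over their backs; the gripper's body (75 mm by 190 mm) begins 47 mm behind the grasp point.
Start: joints at [0.979, 0.342, 1.524, -0, 1.275, -0.146], TCP at [0.226, 0.474, 0.227] pointing down, gripper open.
Joint ranges: [-2.53, 2.53], [-0.77, 2.02], [0.04, 2.7], [-1, 4.14], [0.28, 2.66], [-3.11, 3.11]. Speed limits (rad/s): [2.57, 2.57, 3.14, 3.14, 3.14, 3.14].

INTERFACE

Orientations are given as [roll, pitch, yaw] about the fixed x, y, z axes, in that order (R = Rz(yaw) Ry(pitch) Rx(roll)).
In Python, from cell import status, read_camera, camera_info, ticket, robot gives the robot as it stands.
- The arm moves only by the tool jog_arm, never from a script. Its argument "plan" is a list that holds one entry, the list of rows, each a list of 7 numbers: the shift along the tool's x, y, z each as a share of 0.05 m, from -1 to 1, then the turn, a rotation vector about the tool's x, y, z each as a share of 0.15 rad, from -1 to 1, then the opening, from 0 (shut) to 1 (fully open). In form: [[[x, y, z, wx, wy, wz, hand], ...]]. A call has 1 to 20 rows; each row shifts and turns the commanded pose from where the row before left it, along the tool's axes as they then stand; what a row does not reach is not made up. A row lasts 1/8 s, in which the tool goes at most 62.5 mm and 10.7 degrees, less where a joint would pass 70% of its speed; a pose out of reach is approached as far as the arm can. A call with a number of a shift or a turn outside -1 to 1 is refused whole. A call with a gripper value outside its range is refused whole. The fingers move at their own pace and stop on an object; "squeeze" is the grip in N (left out, the last holds). Time passes only in rows, so rows that do not move let the fingers close. It gives the time, the measured TCP pose, the force and the opening at its end, in the units of the state.
- status.observe(): the state, without advancing time (a new reading comes with each control period).
- read_camera(name): name is "scene" or "side" or "wrist"; returns (picture, depth): 420x560x3 uint8, red, green, blue; 420x560 float32, m along the optical axis (not along the pixel's ray), 0 where there is no reading.
- camera_info(name): a dict with "mtx" (3x3 intrinsics, pixels), "world_to_cam" (4x4, takes a point from world to camera coordinates). Camera axes: x right, y down, z forward; pixel columns grow to the right and rows downward; lengths in m; the calibration is good to about 2 mm. A picture is of the moment at which its call begins: read the wrist's pose just before it. camera_info takes no time and is no camera call; for the wrist camera it gives the pose at the moment of the call.
- ticket.hand_in(): hands the job in, once; it reports no verdict.
The state is a dict: "time": time; "qpos": joint angles; "qvel": joint speeds; "joint_efforts": joint torques, N m; "tool_pos": TCP position; "tool_rot": TCP orientation; "contact_force": force on the tool from outside, world axes, zero at the start; "torque": the same for the moment, N m; "opening": finger opening in m.
Only numpy, scipy, OpenCV 4.12 (cv2) and the standard library are available. Lean on these libraries where they do the work, as an engineer would, in place of code of your own. Each camera call takes 0.05 s, during which the arm holds its last target.

## Working session

There is one attempt and no reset: what is moved stays moved. The work goes in short steps, Python scripts to look and compute and a tool call to move; the robot and the scene stay as the last step left them, time stands still between calls to the robot, and variables do not carry over. Pictures are saved under pics/ and viewed, and the job is handed in when it is done.

Besides the shell and the picture viewer there is one more tool, called after "Call:" by a JSON object that holds its "name" and its "arguments", one argument or row to a line. jog_arm: Moves the arm, as the interface text tells. Its arguments: {"type":"object","properties":{"plan":{"type":"array"},"squeeze":{"type":"number"}},"required":["plan"]}

```bash
ls; mkdir -p pics
python3 - <<'E'
from cell import status, read_camera, camera_info, ticket, robot
import cv2, numpy as np
print(status.observe()); print([a for a in dir(robot) if a[0]!='_'])
for n in ("scene","side"):
    p,d=read_camera(n); np.savez(f'{n}.npz',p=p,d=d,K=camera_info(n)['mtx'],T=camera_info(n)['world_to_cam'])
    cv2.imwrite(f'pics/{n}0.png',p[:,:,::-1])
E
```

```text
pics
{'time': 0.0, 'qpos': array([ 9.78991169e-01,  3.42744930e-01,  1.52504530e+00, -2.16993725e-05,
        1.27539366e+00, -1.45970989e-01]), 'qvel': array([ 1.15060634e-04,  7.60811621e-04, -1.30090145e-03, -1.05292850e-03,
       -1.73927799e-05,  4.56429623e-04]), 'joint_efforts': array([-5.41553181e-04, -4.31243491e+01, -2.44224930e+01,  7.16901803e-02,
        5.59424073e-02, -1.41549922e-04]), 'tool_pos': array([0.22612089, 0.47334277, 0.22602357]), 'tool_rot': array([-3.14001533e+00, -2.10920645e-04,  2.69576465e+00]), 'contact_force': array([-1.22573844, -0.45002769,  0.60833758]), 'torque': array([ 0.01537495,  0.04664023, -0.0189876 ]), 'opening': 0.09182237207489188}
['IKError', 'tcp_to_grasp']
```

View pics/scene0.png

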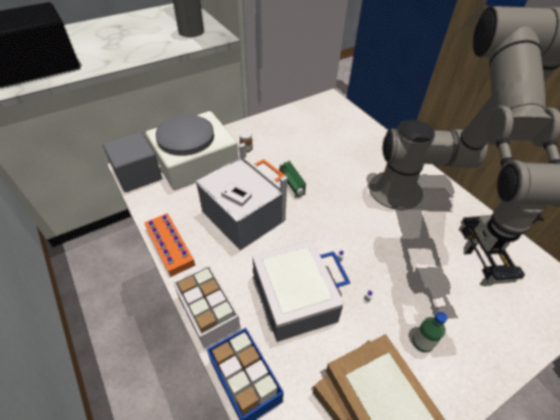

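View pics/side0.png

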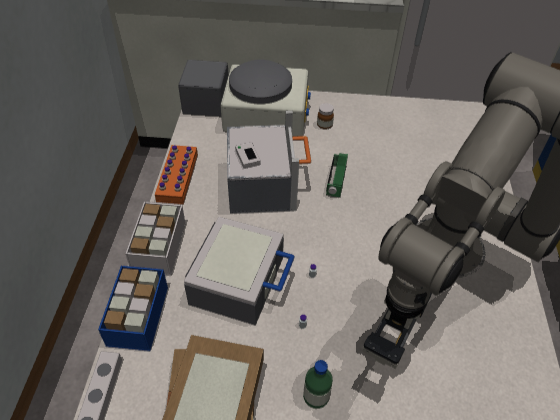

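The scene view shows the blue handle at about (335,268) and the orange one at (268,170). In the side view they are at (280,270) and (302,150). The goggles and vials stand in front of the two boxes. Next I'll deproject the handle pixels.

```bash
cat > h.py <<'E'
import numpy as np, cv2
def load(n):
    f=np.load(f'{n}.npz'); return f['p'],f['d'],f['K'],f['T']
def cloud(d,K,T):
    v,u=np.mgrid[:d.shape[0],:d.shape[1]]
    P=np.stack([(u-K[0,2])/K[0,0]*d,(v-K[1,2])/K[1,1]*d,d],-1)
    Ti=np.linalg.inv(T); W=P@Ti[:3,:3].T+Ti[:3,3]; W[d<=0]=np.nan; return W
E
python3 - <<'E'
from h import *
for n in ('scene','side'):
    p,d,K,T=load(n); W=cloud(d,K,T); h=cv2.cvtColor(p,cv2.COLOR_RGB2HSV)
    print(n,'cam',np.linalg.inv(T)[:3,3])
    for nm,lo,hi in (('or',(3,150,100),(18,255,255)),('bl',(104,130,60),(119,255,255)),('purp',(120,80,40),(150,255,255)),('green',(50,80,20),(90,255,255))):
        m=cv2.inRange(h,lo,hi); k,L,s,c=cv2.connectedComponentsWithStats(m)
        for i in range(1,k):
            if s[i,4]<8: continue
            q=W[L==i]; q=q[np.isfinite(q[:,0])]
            if len(q): print(nm,s[i],'med',np.median(q,0).round(3),'min',np.percentile(q,5,axis=0).round(3),'max',np.percentile(q,95,axis=0).round(3))
    a={'scene':(140,120,220,220),'side':(200,100,200,220)}[n]
    x,y,w,hh=a
    cv2.imwrite(f'pics/{n}crop.png',cv2.resize(p[y:y+hh,x:x+w,::-1],None,fx=2.7,fy=2.7,interpolation=cv2.INTER_CUBIC))
E
```

```text
scene cam [0.98573129 0.67357824 1.08671902]
or [257 160  27  20  65] med [ 0.45  -0.215  0.162] min [ 0.361 -0.29   0.039] max [ 0.478 -0.157  0.166]
or [146 217  47  58 919] med [ 0.88  -0.157  0.037] min [ 0.84  -0.293  0.022] max [ 0.92  -0.079  0.041]
bl [487   0  39   6 203] med [-0.626 -0.222  0.527] min [-0.663 -0.298  0.505] max [-0.619 -0.183  0.543]
bl [322 253  27  34 107] med [0.482 0.239 0.116] min [0.466 0.171 0.113] max [0.52  0.282 0.118]
bl [435 313  12  11  91] med [0.377 0.516 0.17 ] min [0.362 0.506 0.163] max [0.386 0.526 0.173]
bl [208 329  74  91 703] med [0.89  0.436 0.085] min [0.814 0.245 0.006] max [0.928 0.441 0.092]
bl [252 341   4   6   8] med [0.814 0.292 0.088] min [0.813 0.287 0.081] max [0.814 0.3   0.092]
bl [260 355   6   9  12] med [0.814 0.337 0.088] min [0.813 0.33  0.078] max [0.814 0.354 0.092]
purp [167 222   3   4   9] med [ 0.854 -0.251  0.058] min [ 0.85  -0.257  0.055] max [ 0.857 -0.246  0.06 ]
purp [153 228   3   3   8] med [ 0.904 -0.251  0.057] min [ 0.901 -0.257  0.055] max [ 0.907 -0.247  0.059]
purp [171 229   3   3   8] med [ 0.8
[... 2997 characters left out ...]
 15] med [ 0.904 -0.107  0.056] min [ 0.899 -0.114  0.054] max [ 0.91  -0.099  0.06 ]
purp [175 184   5   4  16] med [ 0.851 -0.105  0.059] min [ 0.846 -0.112  0.055] max [ 0.858 -0.1    0.063]
purp [311 264   5   5  20] med [0.4   0.156 0.045] min [0.395 0.147 0.04 ] max [0.406 0.161 0.048]
purp [300 315   6   6  28] med [0.418 0.323 0.044] min [0.412 0.316 0.041] max [0.426 0.33  0.049]
green [327 154  21  43 386] med [ 0.335 -0.216  0.06 ] min [ 0.318 -0.31   0.012] max [ 0.356 -0.164  0.067]
green [305 367  27  28 504] med [0.375 0.532 0.116] min [0.348 0.511 0.093] max [0.397 0.547 0.139]
green [305 400  19   8  24] med [0.379 0.546 0.017] min [0.356 0.539 0.012] max [0.395 0.549 0.021]
```

View pics/scenecrop.png

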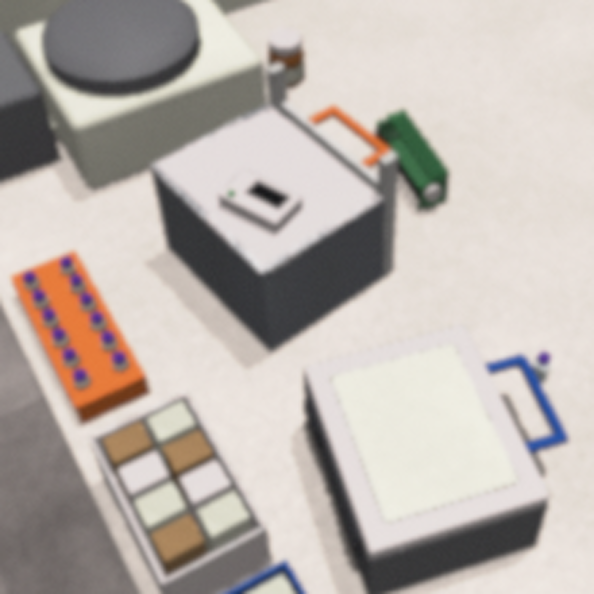

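View pics/sidecrop.png

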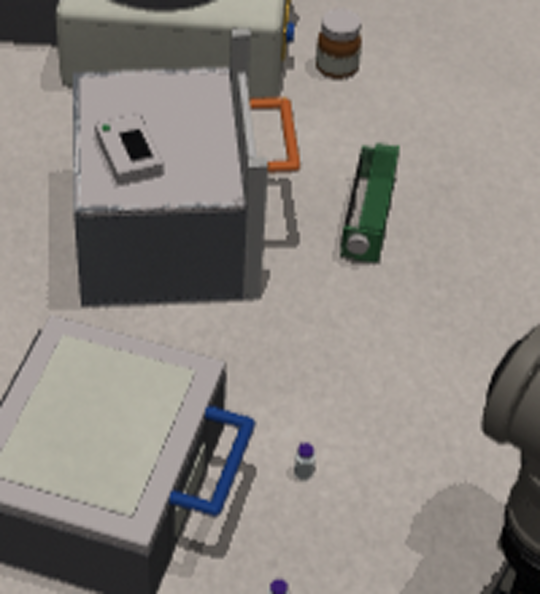

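The crops show both D-handles standing clear of everything. The goggles are about 10 cm in front of the orange handle. Next, the box poses from the roof and lid planes.

Run:
```python
from h import *
def fit(nm,box,zr):
    for n in ('scene','side'):
        p,d,K,T=load(n); W=cloud(d,K,T)
        m=(W[...,0]>box[0])&(W[...,0]<box[1])&(W[...,1]>box[2])&(W[...,1]<box[3])&(W[...,2]>zr[0])&(W[...,2]<zr[1])
        m=cv2.morphologyEx(m.astype(np.uint8),cv2.MORPH_OPEN,np.ones((7,7)))
        k,L,s,c=cv2.connectedComponentsWithStats(m); i=1+np.argmax(s[1:,4])
        q=W[L==i]; r=cv2.minAreaRect((q[:,:2]*1000).astype(np.float32)); print(nm,n,s[i],r,'z',np.median(q[:,2]).round(4)); print(cv2.boxPoints(r).round(0).tolist())
fit('cab',(.45,.85,-.4,.05),(.15,.17))
fit('lid',(.45,.85,.05,.45),(.11,.125))
# handle bars: front-most orange / blue pixels, PCA
for n in ('scene','side'):
    p,d,K,T=load(n); W=cloud(d,K,T); h=cv2.cvtColor(p,cv2.COLOR_RGB2HSV)
    for nm,lo,hi,b in (('or',(2,110,60),(20,255,255),(.40,.52,-.32,-.1)),('bl',(102,100,40),(122,255,255),(.43,.56,.1,.33))):
        m=cv2.inRange(h,lo,hi)>0
        m&=(W[...,0]>b[0])&(W[...,0]<b[1])&(W[...,1]>b[2])&(W[...,1]<b[3])&(W[...,2]>.1)
        q=W[m]; r=cv2.minAreaRect((q[:,:2]*1000).astype(np.float32)); print(nm,n,len(q),r,'z',np.percentile(q[:,2],[5,50,95]).round(4)); print(cv2.boxPoints(r).round(0).tolist())
```

```text
cab scene [ 199  160   78   61 2401] ((602.4693603515625, -190.3758544921875), (196.26663208007812, 244.83973693847656), 8.523889541625977) z 0.16
[[487.0, -84.0], [524.0, -326.0], [718.0, -297.0], [681.0, -55.0]]
cab side [ 227  126   63   54 2712] ((602.0191650390625, -188.4012451171875), (189.38034057617188, 248.04400634765625), 9.128312110900879) z 0.1596
[[489.0, -81.0], [528.0, -326.0], [715.0, -296.0], [676.0, -51.0]]
lid scene [ 254  242   87   83 4481] ((616.5078125, 196.51121520996094), (242.7836151123047, 209.3329620361328), 77.02873992919922) z 0.1199
[[487.0, 102.0], [691.0, 55.0], [746.0, 291.0], [542.0, 338.0]]
lid side [ 186  219   96   83 2685] ((615.532958984375, 198.66139221191406), (244.2871551513672, 206.07266235351562), 76.93671417236328) z 0.1189
[[488.0, 103.0], [688.0, 56.0], [744.0, 294.0], [543.0, 341.0]]
or scene 105 ((461.6492919921875, -212.706787109375), (41.48149490356445, 122.14828491210938), 7.966982841491699) z [0.1586 0.1619 0.1657]
[[433.0, -155.0], [450.0, -276.0], [491.0, -270.0], [474.0, -149.0]]
bl scene 152 ((492.0132141113281, 225.83773803710938), (118.1149673461914, 46.723567962646484), 78.468017578125) z [0.1126 0.1156 0.1189]
[[457.0, 173.0], [503.0, 163.0], [527.0, 279.0], [481.0, 288.0]]
or side 170 ((463.2085876464844, -212.89520263671875), (45.63080596923828, 129.5334930419922), 10.027376174926758) z [0.1557 0.1608 0.1659]
[[429.0, -153.0], [452.0, -281.0], [497.0, -273.0], [474.0, -145.0]]
bl side 317 ((492.6711120605469, 225.76461791992188), (127.48217010498047, 52.85694122314453), 77.54305267333984) z [0.1087 0.1143 0.1196]
[[453.0, 169.0], [505.0, 158.0], [532.0, 282.0], [481.0, 294.0]]
```

Call:
{"name": "jog_arm", "arguments": {
  "plan": [
    [[0,0,-0.1,0,0,0.81,0.34],[0,0,-0.1,0,0,0.81,0.34],[0,0,-0.1,0,0,0.81,0.34],[0,0,-0.1,0,0,0.81,0.34],[0,0,-0.1,0,0,0.81,0.34],[0,0,-0.1,0,0,0.81,0.34],[0,0,-0.1,0,0,0.81,0.34],[0,0,-0.1,0,0,0.81,0.34],[-0.75,0.376,0,0,0,0,0.34],[-0.75,0.376,0,0,0,0,0.34],[-0.75,0.376,0,0,0,0,0.34],[-0.75,0.376,0,0,0,0,0.34],[-0.75,0.376,0,0,0,0,0.34],[-0.75,0.376,0,0,0,0,0.34],[-0.75,0.376,0,0,0,0,0.34],[-0.75,0.376,0,0,0,0,0.34]]
  ],
  "squeeze": 30
}}

```text
time: 2.1
tool_pos: [0.4212, 0.1989, 0.2665]
tool_rot: [-3.141, -0.0, 1.724]
contact_force: [-0.0, 0.4, -0.6]
opening: 0.0313
```

Call:
{"name": "jog_arm", "arguments": {
  "plan": [
    [[-0.75,-0.06,0,0,0,0,0.34],[-0.75,-0.06,0,0,0,0,0.34],[-0.75,-0.06,0,0,0,0,0.34],[-0.75,-0.06,0,0,0,0,0.34],[-0.75,-0.06,0,0,0,0,0.34],[-0.75,-0.06,0,0,0,0,0.34],[-0.75,-0.06,0,0,0,0,0.34],[-0.75,-0.06,0,0,0,0,0.34],[-0.75,-0.06,0,0,0,0,0.34],[-0.75,-0.06,0,0,0,0,0.34],[-0.75,-0.06,0,0,0,0,0.34],[0,0,0,0,0,0,0.34]]
  ]
}}

```text
time: 3.6
tool_pos: [0.4507, -0.2145, 0.2659]
tool_rot: [-3.141, -0.0, 1.721]
contact_force: [0.0, 0.7, 1.1]
opening: 0.031
```

```bash
cat > snap.py <<'E'
import sys
from cell import *
from h import *
n,tag=sys.argv[1:3]
print({k:np.round(v,4) for k,v in status.observe().items() if k in('time','tool_pos','tool_rot','qpos','opening','contact_force')})
T=camera_info(n)['world_to_cam'];K=camera_info(n)['mtx'];p,d=read_camera(n)
np.savez(f'{tag}.npz',p=p,d=d,K=K,T=T); cv2.imwrite(f'pics/{tag}.png',p[:,:,::-1])
E
python3 snap.py wrist w1
```

```text
{'time': np.float64(3.6), 'qpos': array([-5.9770e-01,  2.6580e-01,  1.5224e+00, -3.0000e-04,  1.3544e+00,
       -7.4760e-01]), 'tool_pos': array([ 0.4507, -0.2145,  0.2659]), 'tool_rot': array([-3.1406e+00, -5.0000e-04,  1.7207e+00]), 'contact_force': array([0.0433, 0.7381, 1.0937]), 'opening': np.float64(0.031)}
```

View pics/w1.png

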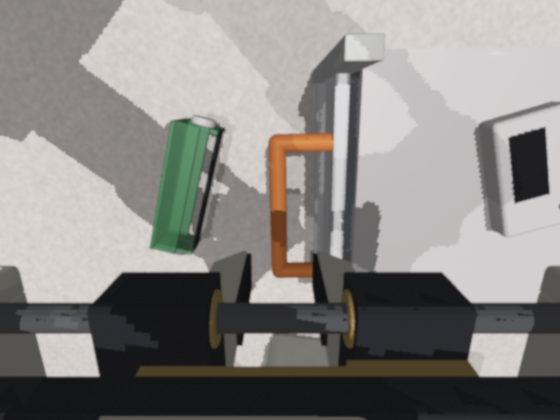

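The wrist view shows the bar at u≈279, v 140–270, with the fingers centred near u≈281. I'll measure the bar centre by depth.

Run:
```python
from h import *
p,d,K,T=load('w1'); W=cloud(d,K,T)
for v in (155,175,195,215,235,250):
    h=cv2.cvtColor(p[v:v+1],cv2.COLOR_RGB2HSV)[0]; m=(h[:,0]<20)&(h[:,1]>130)&(np.arange(560)>255)&(np.arange(560)<300)&(W[v,:,2]>.1)
    q=W[v][m]; print(v,m.sum(),q[:,0].min().round(4),q[:,0].max().round(4),q[:,1].mean().round(4),q[:,2].max().round(4))
```

```text
155 17 0.4351 0.4474 -0.1698 0.1631
175 15 0.438 0.4489 -0.1852 0.1626
195 16 0.4403 0.4523 -0.2013 0.1625
215 15 0.4434 0.4548 -0.2178 0.1627
235 14 0.4467 0.4574 -0.235 0.1637
250 14 0.4486 0.4596 -0.2485 0.162
```

Call:
{"name": "jog_arm", "arguments": {
  "plan": [
    [[0.02,-0.045,0.43,0,0,-0.07,0.34],[0,0,0.43,0,0,0,0.34],[0,0,0.43,0,0,0,0.34],[0,0,0.43,0,0,0,0.34],[0,0,0.43,0,0,0,0.34],[0,0,0.43,0,0,0,0.34],[0,0,0,0,0,0,0.34],[0,0,0,0,0,0,0],[0,0,0,0,0,0,0],[0,0,0,0,0,0,0],[0,0,0,0,0,0,0]]
  ],
  "squeeze": 35
}}

```text
time: 5.03
tool_pos: [0.4472, -0.2121, 0.1383]
tool_rot: [-3.139, 0.0, 1.735]
contact_force: [-7.2, -1.2, 3.7]
opening: 0.0127
```

Call:
{"name": "jog_arm", "arguments": {
  "plan": [
    [[0,0,-0.15,0,0,0,0],[0,0,-0.2,0,0,0,0],[0,0,-0.2,0,0,0,0],[0,0,-0.2,0,0,0,0],[0,0,-0.2,0,0,0,0],[0,0,-0.2,0,0,0,0],[0,0,-0.2,0,0,0,0],[0,0,-0.2,0,0,0,0],[0,0,0,0,0,0,0]]
  ]
}}

```text
time: 6.15
tool_pos: [0.4472, -0.2122, 0.2159]
tool_rot: [-3.139, 0.0, 1.734]
contact_force: [-7.0, -2.4, 2.0]
opening: 0.0127
```

Call:
{"name": "jog_arm", "arguments": {
  "plan": [
    [[0,0,-0.1,0,0,0,0],[0,0,-0.08,0,0,0,0],[0,0,-0.06,0,0,0,0]]
  ]
}}

```text
time: 6.52
tool_pos: [0.4471, -0.212, 0.2251]
tool_rot: [-3.137, -0.002, 1.734]
contact_force: [3.9, -7.5, -32.9]
opening: 0.0128
```

```bash
python3 snap.py side s2
```

```text
{'time': np.float64(6.525), 'qpos': array([-0.5968,  0.2908,  1.6032, -0.0017,  1.2518, -0.7595]), 'tool_pos': array([ 0.4471, -0.212 ,  0.2251]), 'tool_rot': array([-3.1374e+00, -1.7000e-03,  1.7340e+00]), 'contact_force': array([  3.8879,  -7.5031, -32.8981]), 'opening': np.float64(0.0128)}
```

View pics/s2.png

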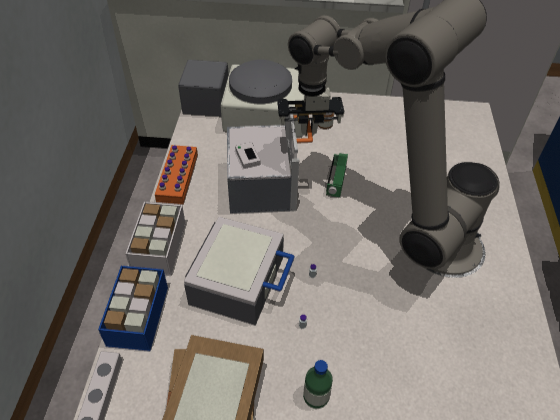

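The sash handle is gripped and up against its stop: 33 N downward, 87 mm travelled. I'll relax, release and back off upward.

Call:
{"name": "jog_arm", "arguments": {
  "plan": [
    [[0,0,0.05,0,0,0,0],[0,0,0,0,0,0,0.34],[0,0,0,0,0,0,0.34],[0,0,0,0,0,0,0.34],[0,0,-0.3,0,0,0,0.34],[0,0,-0.4,0,0,0,0.34],[0,0,-0.4,0,0,0,0.34],[0,0,-0.4,0,0,0,0.34],[0,0,0,0,0,0,0.34]]
  ]
}}

```text
time: 7.7
tool_pos: [0.4493, -0.2122, 0.3011]
tool_rot: [3.139, 0.002, 1.734]
contact_force: [-0.0, -0.3, -0.2]
opening: 0.0311
```

```bash
python3 snap.py wrist w2
python3 - <<'E'
from h import *
p,d,K,T=load('w2'); W=cloud(d,K,T); h=cv2.cvtColor(p,cv2.COLOR_RGB2HSV)
m=(h[...,0]<20)&(h[...,1]>130)&(W[...,2]>.1)&(W[...,0]<.52); q=W[m]; print(len(q),np.percentile(q,[5,50,95],axis=0).round(4))
E
```

```text
{'time': np.float64(7.7), 'qpos': array([-5.9580e-01,  2.3840e-01,  1.4632e+00,  3.0000e-04,  1.4364e+00,
       -7.5950e-01]), 'tool_pos': array([ 0.4493, -0.2122,  0.3011]), 'tool_rot': array([3.1387e+00, 2.3000e-03, 1.7345e+00]), 'contact_force': array([-0.0351, -0.2748, -0.1569]), 'opening': np.float64(0.0311)}
4400 [[ 0.4372 -0.2599  0.2444]
 [ 0.4504 -0.1842  0.2472]
 [ 0.4777 -0.1523  0.2499]]
```

View pics/w2.png

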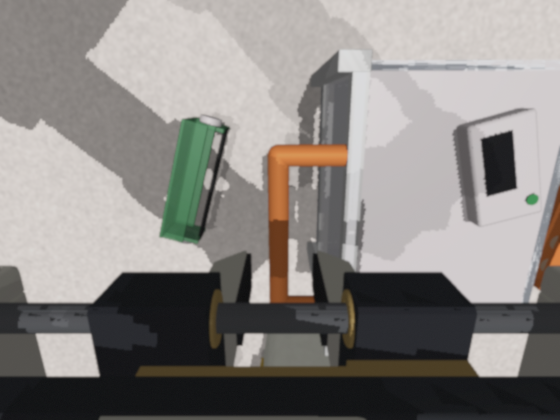

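The orange handle's top is now at 0.249 m, so the sash is at 0.09. The goggles and logger are unmoved. On to the lid handle.

Call:
{"name": "jog_arm", "arguments": {
  "plan": [
    [[0.72,0.16,0,0,0,0,0.34],[0.72,0.16,0,0,0,0,0.34],[0.72,0.16,0,0,0,0,0.34],[0.72,0.16,0,0,0,0,0.34],[0.72,0.16,0,0,0,0,0.34],[0.72,0.16,0,0,0,0,0.34],[0.72,0.16,0,0,0,0,0.34],[0.72,0.16,0,0,0,0,0.34],[0.72,0.16,0,0,0,0,0.34],[0.72,0.16,0,0,0,0,0.34],[0.72,0.16,0,0,0,0,0.34],[0.72,0.16,0,0,0,0,0.34],[0,0,0.4,0,0,0.65,0.34],[0,0,0.4,0,0,0.65,0.34],[0,0,0.4,0,0,0.65,0.34],[0,0,0.4,0,0,0.66,0.34],[0,0,0,0,0,0,0.34]]
  ]
}}

```text
time: 9.88
tool_pos: [0.4716, 0.2296, 0.2174]
tool_rot: [-3.137, 0.002, 1.344]
contact_force: [-0.5, -0.2, 0.1]
opening: 0.0311
```

```bash
python3 snap.py wrist w3
python3 - <<'E'
from h import *
p,d,K,T=load('w3'); W=cloud(d,K,T); h=cv2.cvtColor(p,cv2.COLOR_RGB2HSV)
m=(h[...,0]>100)&(h[...,0]<122)&(h[...,1]>120)&(W[...,2]>.08)&(W[...,0]<.6)
for v in range(100,290,15):
    mm=m[v]; q=W[v][mm]; u=np.where(mm)[0]
    if len(q): print(v,u.min(),u.max(),q[:,0].min().round(4),q[:,0].max().round(4),q[:,1].mean().round(4),q[:,2].max().round(4))
E
```

```text
{'time': np.float64(9.875), 'qpos': array([3.0670e-01, 3.5170e-01, 1.5363e+00, 1.0000e-04, 1.2585e+00,
       5.3380e-01]), 'tool_pos': array([0.4716, 0.2296, 0.2174]), 'tool_rot': array([-3.1372e+00,  2.4000e-03,  1.3437e+00]), 'contact_force': array([-0.5138, -0.1787,  0.1129]), 'opening': np.float64(0.0311)}
145 280 346 0.4823 0.531 0.2764 0.1166
160 280 294 0.4796 0.4902 0.2696 0.1161
175 280 294 0.477 0.4877 0.2583 0.117
190 280 294 0.4742 0.4851 0.2465 0.1167
205 280 294 0.4714 0.4824 0.2344 0.1159
220 280 294 0.4685 0.4796 0.222 0.1163
235 280 294 0.4656 0.4767 0.2092 0.1157
250 281 293 0.4634 0.473 0.1962 0.1157
265 281 312 0.4602 0.4882 0.182 0.2184
```

View pics/w3.png

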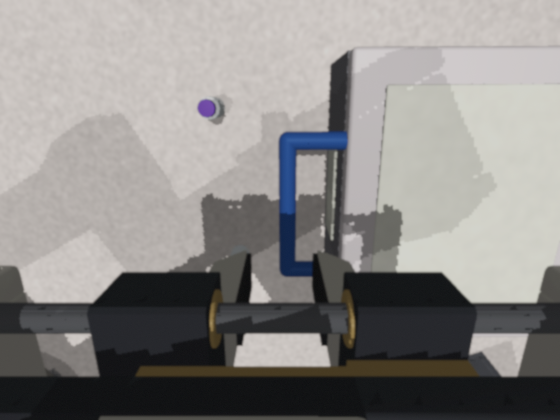

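The blue bar is at u≈287, v 140–270, with its centre at about (0.4757, 0.230). I'll shift 4 mm along tool y, descend and grip.

Call:
{"name": "jog_arm", "arguments": {
  "plan": [
    [[0,0.08,0.42,0,0,0,0.34],[0,0,0.42,0,0,0,0.34],[0,0,0.42,0,0,0,0.34],[0,0,0.42,0,0,0,0.34],[0,0,0.42,0,0,0,0.34],[0,0,0.42,0,0,0,0.34],[0,0,0,0,0,0,0.34],[0,0,0,0,0,0,0],[0,0,0,0,0,0,0],[0,0,0,0,0,0,0],[0,0,0,0,0,0,0]]
  ]
}}

```text
time: 11.3
tool_pos: [0.4759, 0.2297, 0.0948]
tool_rot: [-3.14, -0.001, 1.343]
contact_force: [-4.4, 1.8, 4.5]
opening: 0.0127
```

Call:
{"name": "jog_arm", "arguments": {
  "plan": [
    [[0,0,0,0,0,0,0.34],[0,0,0,0,0,0,0.34],[0,0,0,0,0,0,0.34]]
  ]
}}

```text
time: 11.68
tool_pos: [0.4772, 0.229, 0.0939]
tool_rot: [3.141, -0.0, 1.343]
contact_force: [0.6, -0.2, 1.1]
opening: 0.0309
```

Call:
{"name": "jog_arm", "arguments": {
  "plan": [
    [[0,-0.03,0.08,0,0,0,0.34],[0,0,0,0,0,0,0.34],[0,0,0,0,0,0,0],[0,0,0,0,0,0,0],[0,0,0,0,0,0,0],[0,0,0,0,0,0,0]]
  ]
}}

```text
time: 12.42
tool_pos: [0.4758, 0.2293, 0.0898]
tool_rot: [3.141, -0.0, 1.343]
contact_force: [1.9, -1.0, -0.9]
opening: 0.0128
```

Run:
```python
import numpy as np
# lid arc rows in tool frame (tool y=+box x, tool z=down)
f=lambda a:np.array([-.245*np.cos(a)+.009*np.sin(a),.245*np.sin(a)+.009*np.cos(a)])
A=np.linspace(0,.785,17); P=np.array([f(a) for a in A]); D=np.diff(P,axis=0)/.05
for a,r in zip(A[1:],D): print(a.round(3),'y',r[0].round(2),'z',-r[1].round(2))
print(P[-1]-P[0])
```

```text
0.049 y 0.01 z -0.24
0.098 y 0.03 z -0.24
0.147 y 0.04 z -0.24
0.196 y 0.05 z -0.24
0.245 y 0.06 z -0.23
0.294 y 0.07 z -0.23
0.343 y 0.08 z -0.23
0.392 y 0.09 z -0.22
0.442 y 0.11 z -0.22
0.491 y 0.12 z -0.21
0.54 y 0.13 z -0.2
0.589 y 0.14 z -0.2
0.638 y 0.15 z -0.19
0.687 y 0.15 z -0.18
0.736 y 0.16 z -0.18
0.785 y 0.17 z -0.17
[0.0780513  0.17053866]
```

Call:
{"name": "jog_arm", "arguments": {
  "plan": [
    [[0,0.01,-0.24,0,0,0,0],[0,0.03,-0.24,0,0,0,0],[0,0.04,-0.24,0,0,0,0],[0,0.05,-0.24,0,0,0,0],[0,0.06,-0.23,0,0,0,0],[0,0.07,-0.23,0,0,0,0],[0,0,0,0,0,0,0]]
  ]
}}

```text
time: 13.3
tool_pos: [0.4893, 0.226, 0.162]
tool_rot: [3.139, -0.001, 1.343]
contact_force: [5.8, -2.5, -3.4]
opening: 0.0132
```

Call:
{"name": "jog_arm", "arguments": {
  "plan": [
    [[0,0.08,-0.23,0,0,0,0],[0,0.09,-0.22,0,0,0,0],[0,0.11,-0.22,0,0,0,0],[0,0.12,-0.21,0,0,0,0],[0,0.13,-0.2,0,0,0,0],[0,0.14,-0.2,0,0,0,0],[0,0.15,-0.19,0,0,0,0],[0,0.15,-0.18,0,0,0,0],[0,0.16,-0.18,0,0,0,0],[0,0.17,-0.17,0,0,0,0],[0,0,0,0,0,0,0],[0,0,0,0,0,0,0],[0,0,0,0,0,0,0]]
  ]
}}

```text
time: 14.92
tool_pos: [0.5511, 0.2118, 0.2605]
tool_rot: [-3.141, 0.0, 1.343]
contact_force: [2.6, -0.1, -5.8]
opening: 0.0128
```

```bash
python3 snap.py side s4; python3 snap.py scene c4
python3 - <<'E'
from h import *
p0,d0,_,_=load('scene')
for n in('s4','c4'):
    p,d,K,T=load(n); W=cloud(d,K,T)
    # lid plane: points in lid region
    m=(W[...,0]>.5)&(W[...,0]<.74)&(W[...,1]>.05)&(W[...,1]<.36)&(W[...,2]>.13)&(W[...,2]<.27)
    m&=(p.min(-1)>90)
    m=cv2.erode(m.astype(np.uint8),np.ones((5,5)))>0
    q=W[m]; 
    if len(q)<50: print(n,len(q)); continue
    c=np.median(q,0)
    for _ in range(5):
        u,s,vt=np.linalg.svd(q-q.mean(0),full_matrices=False); nn=vt[2]; r=(q-q.mean(0))@nn; q=q[abs(r)<max(.003,np.std(r)*1.5)]
    print(n,len(q),nn.round(3),'tilt deg',np.degrees(np.arccos(abs(nn[2]))).round(1),'resid',np.std(r).round(4))
    h=cv2.cvtColor(p,cv2.COLOR_RGB2HSV)
    mo=(h[...,0]<20)&(h[...,1]>130)&(W[...,2]>.1)&(W[...,0]>.4)&(W[...,0]<.52); print('orange z',np.percentile(W[mo][:,2],[5,50,95]) if mo.sum() else None)
E
```

```text
{'time': np.float64(14.925), 'qpos': array([2.3720e-01, 4.4280e-01, 1.2752e+00, 1.0000e-04, 1.4241e+00,
       4.6490e-01]), 'tool_pos': array([0.5511, 0.2118, 0.2605]), 'tool_rot': array([-3.1411e+00,  1.0000e-04,  1.3430e+00]), 'contact_force': array([ 2.6454, -0.1036, -5.8418]), 'opening': np.float64(0.0128)}
{'time': np.float64(14.975), 'qpos': array([2.3710e-01, 4.4280e-01, 1.2751e+00, 1.0000e-04, 1.4242e+00,
       4.6490e-01]), 'tool_pos': array([0.5511, 0.2118, 0.2606]), 'tool_rot': array([-3.1411e+00,  1.0000e-04,  1.3430e+00]), 'contact_force': array([ 2.5903, -0.9783, -6.0757]), 'opening': np.float64(0.0132)}
s4 1002 [ 0.676 -0.148  0.722] tilt deg 43.8 resid 0.0013
orange z [0.23810277 0.24675603 0.25272182]
c4 2751 [ 0.683 -0.146  0.715] tilt deg 44.3 resid 0.0014
orange z [0.24381497 0.24781538 0.25068638]
```

View pics/s4.png

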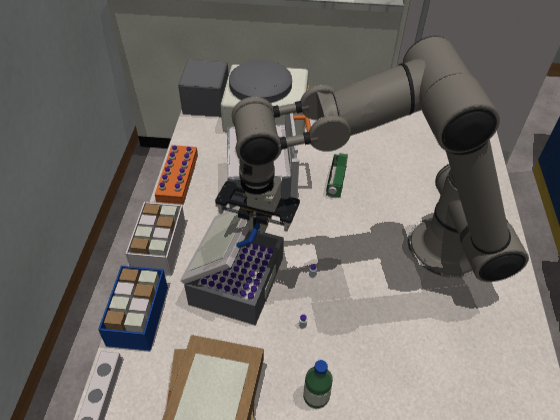

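View pics/c4.png

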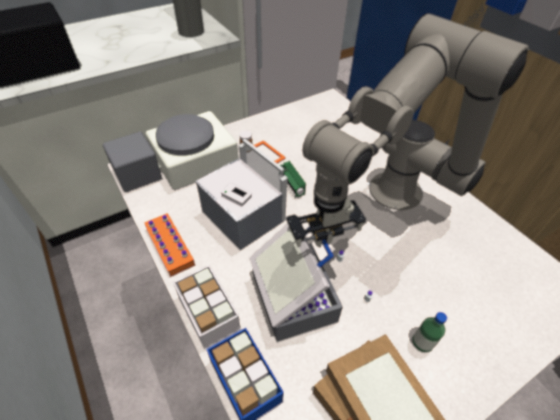

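The lid is at about 44° with its handle held. The orange handle is still up at z≈0.248, and the vials (313,267), (303,320), bottle and goggles are where they were. Everything is steady, so I'll hand in.

```bash
python3 -c "
from cell import ticket
print(ticket.hand_in())"
```

```text
the job is handed in; nothing more can be done
None
```

I raised the sash to its upper stop and released it. Then I lifted the cold box lid by its blue handle to about 45° and handed in at about 15 s, still gripping the handle.

- **Sash:** it travelled 87 mm until it met the stop at about 33 N. The handle's top then measured 0.249 m, which is where it should be fully up. It was still up in both fixed camera views at the end.
- **Lid:** a plane fit gave a tilt of 43.8° from the side camera and 44.3° from the scene camera. The grip was closed on the bar, with the opening reading 13 mm and about 6 N down on the tool.
- **Loose things:** by eye, the vials, goggles, logger and sanitiser were upright and in place in the last pictures. The jar was not checked: it was partly hidden behind the arm.
- **Off-plan:** my first grip on the blue bar came about 5 mm too high, so I opened, lowered 4 mm and gripped again. The gripper read about 13 mm on both 14 mm bars. I took that as a small reading bias.

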